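# Gather the weighting slugs in the tote's pawn corner

## Task

Pull the bench cabinet's drawer all the way open by its brass handle, then lift the little plywood tote out by its bridge handle, clear above the drawer. Tilt it until all three loose steel slugs have slid together into the corner marked with the small turned pawn, and finish still holding the tote up, still and clearly tilted, with that corner the lowest; do not let go or put it down. Spill nothing and leave the vise, knight, rasp and glass jar undisturbed.

Things in the scene. Friction and masses are not known exactly. Their poses are not given: they have to be found in the camera images.
- cabinet: Low wooden bench-top cabinet, fixed to the bench: 215 mm deep, 230 mm wide, 125 mm high, one drawer in its front. Origin at the middle of the bottom edge of its front face (on the bench); +x points into the cabinet's depth (away from the robot, turned by its yaw of up to 0.2 rad), z up.
- drawer (a joint): Drawer opening in m along the cabinet's -x: 0 shut, 0.175 fully open (end stop), starts 0 to 0.012; about 2 N friction, stays where left. Front panel 14 mm thick over the cabinet's face, top edge 120 mm above the bench; inside 175 mm deep, 180 mm wide, floor 14 mm and side walls 54 mm above the bench. The cabinet top overhangs the inside, so the tote comes out only with the drawer fully open.
- drawer_handle (a point): Middle of the drawer's brass bar handle: a round horizontal bar, 11 mm thick and 110 mm long, along the cabinet's y, 35 mm (centre line) in front of the drawer front and 95 mm above the bench (30 mm below the cabinet's top), so it can be pinched from above. Axes as the cabinet's. Moves with the drawer.
- tote: Open square plywood tote, loose in the drawer, hidden until that is open, at any yaw: 100 x 100 mm outside, walls 5 mm thick, 32 mm high, floor 5 mm thick, 0.13 to 0.25 kg. A bridge handle crosses its middle along its y. Origin at the centre of its underside; z up. A 25 mm tall turned boxwood pawn stands on the wall top at its +x +y corner only.
- tote_grip (a point): Middle of the tote's bridge handle: a wooden bar 14 mm wide (along the tote's x), 18 mm high and 100 mm long along the tote's y; this point is the bar's centre, 73 mm above the tote's underside (87 mm above the bench while in the drawer). Two posts at the bar's ends (tote y = +-47 mm) join it to the walls. Axes as the tote's. Moves with the tote.
- tote_corner (a point): The inside corner of the tote's floor under the turned pawn, where the slugs must end: tote x = y = +45 mm, z = 5 mm. Moves with the tote.
- slug0: Loose turned steel slug (chess piece base weight) no. 0 of three alike, lying on the tote's floor away from the pawn corner: flat disc 16 mm across, 10 mm high, 16 g. Origin at the centre of its underside. Slippery on the plywood (friction about 0.2): it starts to slide at 10 to 14 degrees, and about 35 degrees towards the corner brings it along the walls right into it.
- slug1: Loose turned steel slug (chess piece base weight) no. 1 of three alike, lying on the tote's floor away from the pawn corner: flat disc 16 mm across, 10 mm high, 16 g. Origin at the centre of its underside. Slippery on the plywood (friction about 0.2): it starts to slide at 10 to 14 degrees, and about 35 degrees towards the corner brings it along the walls right into it.
- slug2: Loose turned steel slug (chess piece base weight) no. 2 of three alike, lying on the tote's floor away from the pawn corner: flat disc 16 mm across, 10 mm high, 16 g. Origin at the centre of its underside. Slippery on the plywood (friction about 0.2): it starts to slide at 10 to 14 degrees, and about 35 degrees towards the corner brings it along the walls right into it.
- vise: Bystander, fixed: small dark cast-iron vise gripping a pale rook, 110 x 90 mm foot, 131 mm high, screw handle to its -x, on the robot's right. Origin at the centre of its underside.
- knight: Bystander, loose: half-turned black ebony knight, 34 mm base, about 65 mm high, standing on the robot's left. Origin at the centre of its underside.
- rasp: Bystander, loose: steel rasp with beech handle lying on the left, 275 mm long, 22 mm wide, along its x. Origin on the bench, near the middle.
- jar: Bystander, loose: green glass jar of pawns, 76 mm across, 95 mm high, on the right. Origin at the centre of its underside.

How it is judged (in metres and radians):
On the way, in this order (a step that is already met when the one before it is completed fails the run):
1. the drawer is pulled open, at least 160 mm (value of joint drawer above 0.16 m), for 0.1 s.
2. the tote is lifted clear above the drawer and cabinet (height (world z) of tote above 0.13 m and contact force between tote and cabinet below 0.3 N), for 0.2 s.
At the end, for the whole second after the job is handed in: The fingers hold the tote at rest, off the cabinet and drawer, its underside centre over 130 mm above the bench, tilted over 0.2 rad with the pawn corner lowest (its x and y axes both over 0.04 rad below level); each slug at rest within 48 mm of the inside corner under the pawn (all of step 2 and contact force between the fingers and tote above 1 N and angle between tote's own z axis and vertical above 0.2 rad and angle between tote's own x axis and vertical above 1.61 rad and angle between tote's own y axis and vertical above 1.61 rad and linear speed of each of tote, slug0, slug1, slug2 below 0.03 m/s and angular speed of tote below 0.15 rad/s and distance between each of slug0, slug1, slug2 and tote_corner below 0.048 m); the arm keeps its last pose, push and grip.
It fails at once if the knight is shifted more than 30 mm (distance of knight from where it was at the start of the episode above 0.03 m).
It fails at once if the rasp is shifted more than 30 mm (distance of rasp from where it was at the start of the episode above 0.03 m).
It fails at once if the jar is shifted more than 30 mm (distance of jar from where it was at the start of the episode above 0.03 m).
It fails at once if the vise is pushed hard (over 15 N) (contact force between vise and the arm above 15 N).
It fails at once if the vise is pushed hard (over 15 N) (contact force between vise and the fingers above 15 N).
It also fails if it takes over 45 s, if anything falls off the work surface, if the arm or the gripper's body presses on something with over 40 N, if the wrist force passes 120 N, or if a joint passes its speed limit or range.

## Robot

A 7-joint arm with a two-finger parallel gripper is mounted at the origin on the work surface. World frame = base frame: x ahead of the robot, y to its left, z up, the work surface at z = 0. Lengths are in m, angles in degrees, forces in N, time in s.
With the tool pointing down it reaches from about 0.375 to 0.925 m from the base axis. Payload 3.1 kg.
Tool frame: the origin (TCP) lies between the finger pads; the fingertips stand 8 mm ahead of it and the grasp point (between the pads) lies 11 mm behind it; z points along the fingers, y is the direction in which the jaws open and shut (so a half turn about z gives the same grasp; the last joint's range is limited). The gripper opens to 85 mm and grips with 20 to 120 N. Pads are 22 mm wide; open, the fingers measure 114 mm over their backs; the gripper's body (76 mm by 85 mm) begins 54 mm behind the grasp point. The pads swing forward as they close: fully open they stand 13 mm farther back than shut.
Start: joints at [-74.129, 21.939, 2.515, 91.553, -1.026, 66.532, -2.859], TCP at [0.238, 0.605, 0.239] pointing down, gripper open.
Joint ranges: [-149.38, 149.38], [-23.57, 123.04], [-84.95, 90], [0, 143.3], [-89.99, 269.99], [3.08, 112.72], [-163.45, 163.45]. Speed limits (degrees/s): [159.86, 159.86, 180, 180, 180, 180, 180].

## Interface

Orientations are given as a 3x3 rotation matrix whose columns are the frame's x, y, z axes.
In Python, from plant import arm gives the robot as it stands. The module is installed in compiled form; this text tells all that it offers.
- The arm moves only by the tool move_arm, never from a script. Its argument "deltas" is a list of rows, each a list of 7 numbers: the shift along the tool's x, y, z in m, then the turn, a rotation vector about the tool's x, y, z in degrees, then the opening, from 0 (shut) to 1 (fully open). A call has 1 to 5 rows; each row shifts and turns the commanded pose from where the row before left it, along the tool's axes as they then stand; what a row does not reach is not made up. A row lasts 1/8 s, in which the tool goes at most 62.5 mm and 10.7 degrees, less where a joint would pass 70% of its speed; a pose out of reach is approached as far as the arm can. A call with a gripper value outside its range is refused whole. The fingers move at their own pace and stop on an object; "grip_force" is the grip in N (left out, the last holds). Time passes only in rows, so rows that do not move let the fingers close. It gives the time, the measured TCP pose, the force and the opening at its end, in the units of the state.
- arm.get_obs(): the state, without advancing time (a new reading comes with each control period).
- arm.capture(name): name is "side" or "top" or "wrist"; returns the picture (480x640x3 uint8, red, green, blue); there is no depth.
- arm.get_calibration(name): a dict with "fov_y" (degrees; the focal length in pixels is half the picture's height over the tangent of half this angle, whatever the lens; pixels are square), "cx", "cy" (the principal point, pixels), "eye" and "rotation" of the camera in the world. Camera axes: x right, y down, z forward; pixel columns grow to the right and rows downward; lengths in m; the calibration is good to about 2 mm. A picture is of the moment at which its call begins: read the wrist's pose just before it. get_calibration takes no time and is no camera call; for the wrist camera it gives the pose at the moment of the call.
- arm.close_job(): hands the job in, once; it reports no verdict.
The state is a dict: "clock": time; "joints": joint angles; "dq": joint speeds; "effort": joint torques, N m; "ee_pos": TCP position; "tool_rot": TCP orientation; "force": force on the tool from outside, world axes, zero at the start; "ft_torque": the same for the moment, N m; "finger_gap": finger opening in m.
Only numpy, scipy, OpenCV 4.12 (cv2) and the standard library are available. Lean on these libraries where they do the work, as an engineer would, in place of code of your own. Each camera call takes 0.05 s, during which the arm holds its last target. There are 200 camera calls.

## Working session

There is one attempt and no reset: what is moved stays moved. The work goes in short steps, Python scripts to look and compute and a tool call to move; the robot and the scene stay as the last step left them, time stands still between calls to the robot, and variables do not carry over. Pictures are saved under pics/ and viewed, about 8 in all and at most 12, crops included, and the job is handed in when it is done.

Besides the shell and the picture viewer there is one more tool, called after "Call:" by a JSON object that holds its "name" and its "arguments". move_arm: Moves the arm, as the interface text tells. Its arguments: {"type":"object","properties":{"deltas":{"type":"array"},"grip_force":{"type":"number"}},"required":["deltas"]}

```bash
mkdir -p pics; python3 - <<'E'
from plant import arm
import cv2,numpy as np
np.set_printoptions(precision=4,suppress=True)
o=arm.get_obs();print(o['clock'],o['ee_pos'],o['tool_rot'],o['finger_gap'])
for n in("side","top"):
    cv2.imwrite(f"pics/{n}0.png",arm.capture(n)[:,:,::-1]);print(n,arm.get_calibration(n))
E
```

```text
0.0 [0.2376 0.604  0.2379] [[-0.9306  0.3659 -0.0008]
 [ 0.3659  0.9306 -0.0025]
 [-0.0002 -0.0026 -1.    ]] 0.08550464017906081
side {'fov_y': 52.972757867466626, 'cx': 321.0456733082926, 'cy': 241.2275902356542, 'eye': array([0.4937, 0.7143, 0.8825]), 'rotation': array([[-0.9829, -0.1316,  0.1291],
       [-0.1842,  0.7276, -0.6608],
       [-0.007 , -0.6732, -0.7394]])}
top {'fov_y': 56.31691945523023, 'cx': 317.61172957240126, 'cy': 242.76886769512353, 'eye': array([0.5142, 0.0246, 1.2482]), 'rotation': array([[-0.0209, -0.9951,  0.0969],
       [-0.9997,  0.0195, -0.0155],
       [ 0.0136, -0.0972, -0.9952]])}
```

View pics/top0.png

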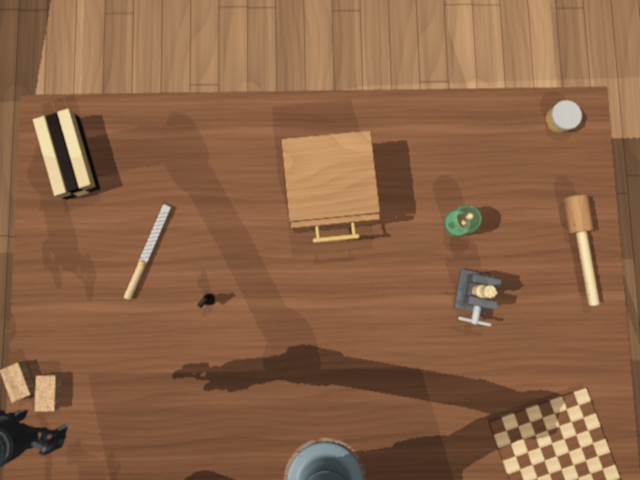

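View pics/side0.png

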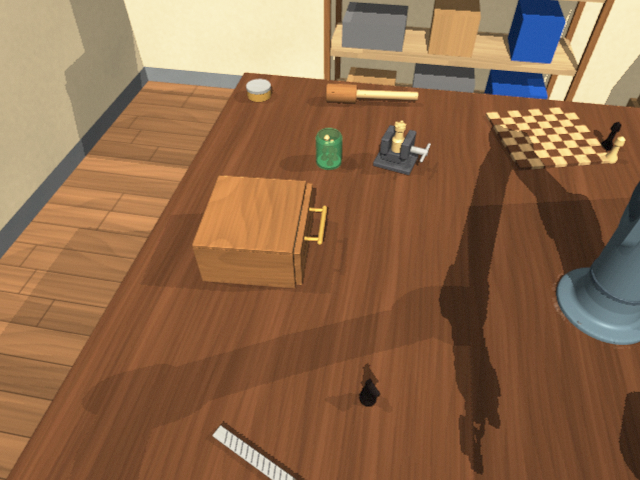

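The top view shows the cabinet at about (330,180), with its brass bar from about (314,240) to (358,237). The knight is at (208,300), the jar at (463,221) and the vise at (478,292). In the side view the drawer is nearly shut.

```bash
cat > h.py <<'E'
from plant import arm
import cv2,numpy as np
np.set_printoptions(precision=4,suppress=True)
def rays(n,px,c=None):
    c=c or arm.get_calibration(n); f=240/np.tan(np.radians(c['fov_y']/2))
    px=np.atleast_2d(px).astype(float)
    d=np.c_[(px[:,0]-c['cx'])/f,(px[:,1]-c['cy'])/f,np.ones(len(px))]
    return np.array(c['eye']),d@np.array(c['rotation']).T
def plane(n,px,z,c=None):
    e,d=rays(n,px,c); return e+d*((z-e[2])/d[:,2])[:,None]
def tri(a,pa,b,pb):
    e1,d1=rays(a,pa);e2,d2=rays(b,pb);d1,d2=d1[0],d2[0]
    s=np.linalg.lstsq(np.c_[d1,-d2],e2-e1,rcond=None)[0]
    p,q=e1+s[0]*d1,e2+s[1]*d2; return (p+q)/2,np.linalg.norm(p-q)
E
python3 - <<'E'
from h import *
im=cv2.imread('pics/top0.png');hsv=cv2.cvtColor(im,cv2.COLOR_BGR2HSV)
print('hsv',[hsv[y,x] for y,x in((238,336),(239,345),(240,320),(200,330))])
roi=np.zeros(im.shape[:2],np.uint8);roi[222:248,300:372]=1
m=((hsv[...,0]>17)&(hsv[...,0]<32)&(hsv[...,1]>110)&(hsv[...,2]>130)).astype(np.uint8)*roi
ys,xs=np.nonzero(m);print(len(xs),xs.min(),xs.max(),ys.min(),ys.max())
# bar: rows lower part per column
pts=[(x,ys[xs==x].max()) for x in np.unique(xs)];print(pts[::4])
print('cab corners',plane('top',[(282,139),(371,132),(379,219),(290,227)],.125))
print('ends',plane('top',[(314,240.5),(358,237)],.095))
s=cv2.imread('pics/side0.png')
print(tri('top',(314,240.5),'side',(321,242)),tri('top',(358,237),'side',(325,207)))
print('knight,jar,vise',plane('top',[(208,300),(463,221),(474,300)],.06))
a=cv2.resize(im[120:260,265:400],None,fx=4,fy=4);b=cv2.resize(s[165:295,190:340],None,fx=2.6,fy=2.6)
a=cv2.copyMakeBorder(a,0,0,0,0,0);H=max(a.shape[0],b.shape[0]);out=np.zeros((H,a.shape[1],3),np.uint8);cv2.imwrite('pics/c0.png',a)
E
```

```text
hsv [array([ 20, 115, 233], dtype=uint8), array([ 17, 131, 170], dtype=uint8), array([ 19, 118, 225], dtype=uint8), array([ 15, 124, 194], dtype=uint8)]
284 313 358 222 242
[(np.int64(313), np.int64(241)), (np.int64(317), np.int64(241)), (np.int64(321), np.int64(241)), (np.int64(325), np.int64(240)), (np.int64(329), np.int64(240)), (np.int64(333), np.int64(240)), (np.int64(337), np.int64(239)), (np.int64(341), np.int64(239)), (np.int64(345), np.int64(238)), (np.int64(349), np.int64(238)), (np.int64(353), np.int64(238)), (np.int64(357), np.int64(237))]
cab corners [[ 0.8935  0.093   0.125 ]
 [ 0.9084 -0.1369  0.125 ]
 [ 0.6811 -0.1498  0.125 ]
 [ 0.6649  0.0759  0.125 ]]
ends [[ 0.6326  0.0158  0.095 ]
 [ 0.6395 -0.0984  0.095 ]]
(array([0.6312, 0.0157, 0.0983]), np.float64(0.0019429009296095304)) (array([ 0.6407, -0.0982,  0.0955]), np.float64(0.002627586632124615))
knight,jar,vise [[ 0.4848  0.2965  0.06  ]
 [ 0.681  -0.3859  0.06  ]
 [ 0.4699 -0.404   0.06  ]]
```

View pics/c0.png

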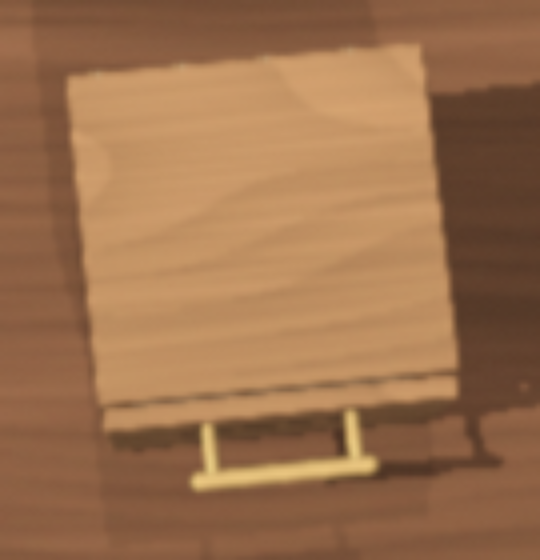

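```bash
cat >> h.py <<'E'
from scipy.spatial.transform import Rotation as Ro, Slerp
def down(yaw):  # tool z down, tool y at yaw (rad) in world
    y=np.array([np.cos(yaw),np.sin(yaw),0]);z=np.array([0,0,-1.]);return np.c_[np.cross(y,z),y,z]
def plan(P,R,n,op,start=None):
    o=arm.get_obs();p,r=start if start else (np.array(o['ee_pos']),np.array(o['tool_rot']))
    p=p.copy();p0=p.copy();sl=Slerp([0,1],Ro.from_matrix([r,R]));rows=[]
    for i in range(1,n+1):
        t=i/n;q=p0+(np.array(P)-p0)*t
        s=np.round(r.T@(q-p),3);w=np.round((Ro.from_matrix(r).inv()*sl(t)).as_rotvec(degrees=True),1)
        p=p+r@s;r=r@Ro.from_rotvec(w,degrees=True).as_matrix();rows.append([float(v)+0. for v in [*s,*w]]+[op])
    for i in range(0,n,5):print(rows[i:i+5])
    print('end',p);return p,r
E
python3 - <<'E'
from h import *
s=plan([.632,-.042,.235],down(.085),15,.35)
plan([.635,-.042,.085],down(.085),4,.35,s)
E
```

```text
[[-0.04, -0.03, 0.0, 0.0, 0.0, 4.2, 0.35], [-0.043, -0.028, 0.001, 0.0, 0.0, 4.3, 0.35], [-0.044, -0.024, 0.0, 0.0, 0.0, 4.2, 0.35], [-0.046, -0.021, 0.0, 0.0, 0.0, 4.3, 0.35], [-0.047, -0.017, 0.0, 0.0, 0.0, 4.2, 0.35]]
[[-0.049, -0.014, 0.001, 0.0, 0.0, 4.3, 0.35], [-0.049, -0.01, 0.0, 0.0, 0.0, 4.2, 0.35], [-0.05, -0.007, 0.0, 0.0, 0.1, 4.3, 0.35], [-0.051, -0.003, 0.0, -0.1, 0.0, 4.2, 0.35], [-0.05, 0.001, 0.001, 0.0, 0.0, 4.2, 0.35]]
[[-0.05, 0.005, 0.0, 0.0, 0.0, 4.3, 0.35], [-0.05, 0.008, 0.0, 0.0, 0.0, 4.2, 0.35], [-0.049, 0.012, 0.0, 0.0, 0.0, 4.3, 0.35], [-0.048, 0.016, 0.0, 0.0, 0.0, 4.2, 0.35], [-0.047, 0.019, 0.001, 0.0, 0.0, 4.3, 0.35]]
end [ 0.6319 -0.0423  0.2346]
[[0.0, 0.001, 0.037, 0.0, 0.0, 0.0, 0.35], [0.0, 0.001, 0.038, 0.0, 0.0, 0.0, 0.35], [0.0, 0.0, 0.037, 0.0, 0.0, 0.0, 0.35], [0.0, 0.001, 0.038, 0.0, 0.0, 0.0, 0.35]]
end [ 0.6348 -0.0421  0.0845]
```

Call:
{"name": "move_arm", "arguments": {"deltas": [[-0.04,-0.03,0,0,0,4.2,0.35],[-0.043,-0.028,0.001,0,0,4.3,0.35],[-0.044,-0.024,0,0,0,4.2,0.35],[-0.046,-0.021,0,0,0,4.3,0.35],[-0.047,-0.017,0,0,0,4.2,0.35]]}}

```text
clock: 0.72
ee_pos: [0.3699, 0.388, 0.2378]
tool_rot: [[-0.734, 0.68, -0.001], [0.68, 0.734, -0.001], [-0.0, -0.001, -1.0]]
force: [-0.3, 0.5, -0.2]
finger_gap: 0.03
```

Call:
{"name": "move_arm", "arguments": {"deltas": [[-0.049,-0.014,0.001,0,0,4.3,0.35],[-0.049,-0.01,0,0,0,4.2,0.35],[-0.05,-0.007,0,0,0,4.3,0.35],[-0.051,-0.003,0,0,0,4.2,0.35],[-0.05,0.001,0,0,0,4.2,0.35]]}}

```text
clock: 1.35
ee_pos: [0.5008, 0.1724, 0.2369]
tool_rot: [[-0.438, 0.899, -0.001], [0.899, 0.438, -0.0], [0.0, -0.001, -1.0]]
force: [1.7, 1.5, -0.2]
finger_gap: 0.0299
```

Call:
{"name": "move_arm", "arguments": {"deltas": [[-0.05,0.005,0,0,0,4.3,0.35],[-0.05,0.008,0,0,0,4.2,0.35],[-0.049,0.012,0,0,0,4.3,0.35],[-0.048,0.016,0,0,0,4.2,0.35],[-0.047,0.019,0,0,0,4.3,0.35]]}}

```text
clock: 1.98
ee_pos: [0.6325, -0.0425, 0.2367]
tool_rot: [[-0.082, 0.997, -0.001], [0.997, 0.082, 0.0], [0.0, -0.001, -1.0]]
force: [0.1, -0.8, -0.5]
finger_gap: 0.0299
```

```bash
python3 - <<'E'
from h import *
o=arm.get_obs();print(o['clock'],o['ee_pos'],o['tool_rot'],o['finger_gap'])
im=arm.capture('wrist')[:,:,::-1];cv2.imwrite('pics/w1.png',im)
c=arm.get_calibration('wrist');print(c);o=arm.get_obs();print(o['ee_pos'],o['dq'])
import pickle;pickle.dump(c,open('w1.pkl','wb'))
E
```

```text
1.975 [ 0.6325 -0.0425  0.2367] [[-0.0823  0.9966 -0.001 ]
 [ 0.9966  0.0823  0.0003]
 [ 0.0004 -0.001  -1.    ]] 0.029937128090904874
{'fov_y': 60.65530286618341, 'cx': 318.0209492454118, 'cy': 243.52920296763594, 'eye': array([0.6284, 0.0273, 0.3705]), 'rotation': array([[ 0.9974,  0.0677,  0.0263],
       [ 0.0725, -0.9467, -0.3139],
       [ 0.0036,  0.315 , -0.9491]])}
[ 0.6348 -0.0522  0.2373] [-1.1187 -3.3897  1.3588  3.5821  4.0883  1.1139 -2.0016]
```

View pics/w1.png

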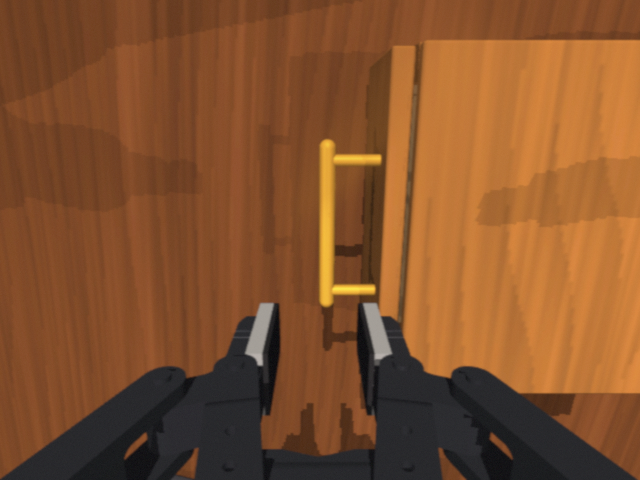

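```bash
python3 - <<'E'
from h import *
import pickle
o=arm.get_obs();print(o['ee_pos'],o['dq'])
c=pickle.load(open('w1.pkl','rb'));c['eye']=c['eye']-np.array([.0023,-.0097,.0006])
p=plane('wrist',[(327,143),(327,304)],.095,c);print(p,p.mean(0),np.diff(p,axis=0))
E
```

```text
[ 0.6348 -0.0522  0.2373] [-1.1187 -3.3897  1.3588  3.5821  4.0883  1.1139 -2.0016]
[[ 0.6346  0.0155  0.095 ]
 [ 0.6438 -0.1006  0.095 ]] [ 0.6392 -0.0426  0.095 ] [[ 0.0092 -0.1161  0.    ]]
```

Call:
{"name": "move_arm", "arguments": {"deltas": [[0,0,0,0,0,0,0.35]]}}

```text
clock: 2.15
ee_pos: [0.632, -0.0446, 0.2367]
tool_rot: [[-0.08, 0.997, -0.001], [0.997, 0.08, -0.002], [-0.002, -0.001, -1.0]]
force: [0.2, -0.3, 0.0]
finger_gap: 0.0299
```

The wrist view shows the bar at column 327, rows 143 to 304. That puts its middle at (0.638, -0.042), which agrees with the top view. I'm descending.

Call:
{"name": "move_arm", "arguments": {"deltas": [[0.001,0.001,0.038,0,0,0,0.35],[0,0.001,0.038,0,0,0,0.35],[0,0.001,0.038,0,0,0,0.35],[0,0.001,0.038,0,0,0,0.35],[0,0,0,0,0,0,0.35]]}}

```text
clock: 2.78
ee_pos: [0.6368, -0.0371, 0.0852]
tool_rot: [[-0.088, 0.996, 0.001], [0.996, 0.088, 0.002], [0.002, 0.001, -1.0]]
force: [-0.7, -1.3, 1.0]
finger_gap: 0.0299
```

Call:
{"name": "move_arm", "arguments": {"deltas": [[0,0,0,0,0,0,0.1],[0,0,0,0,0,0,0],[0,0,0,0,0,0,0]], "grip_force": 40}}

```text
clock: 3.15
ee_pos: [0.6364, -0.0376, 0.0853]
tool_rot: [[-0.086, 0.996, 0.001], [0.996, 0.086, 0.003], [0.003, 0.001, -1.0]]
force: [2.4, 4.4, 0.4]
finger_gap: 0.0097
```

Call:
{"name": "move_arm", "arguments": {"deltas": [[0,-0.02,0,0,0,0,0],[0,-0.03,0,0,0,0,0],[0,-0.035,0,0,0,0,0],[0,-0.035,0,0,0,0,0],[0,-0.03,0,0,0,0,0]]}}

```text
clock: 3.78
ee_pos: [0.4859, -0.0499, 0.0852]
tool_rot: [[-0.086, 0.996, 0.001], [0.996, 0.086, 0.003], [0.003, 0.001, -1.0]]
force: [2.7, 6.0, -0.9]
finger_gap: 0.0095
```

Call:
{"name": "move_arm", "arguments": {"deltas": [[0,-0.01,0,0,0,0,0],[0,-0.006,0,0,0,0,0],[0,-0.004,0,0,0,0,0],[0,0,0,0,0,0,0]]}}

```text
clock: 4.28
ee_pos: [0.4659, -0.0516, 0.0852]
tool_rot: [[-0.086, 0.996, -0.002], [0.996, 0.086, 0.004], [0.004, -0.001, -1.0]]
force: [0.1, 6.3, 0.7]
finger_gap: 0.0095
```

Call:
{"name": "move_arm", "arguments": {"deltas": [[0,-0.005,0,0,0,0,0],[0,-0.003,0,0,0,0,0],[0,0,0,0,0,0,0]]}}

```text
clock: 4.65
ee_pos: [0.4659, -0.0516, 0.0854]
tool_rot: [[-0.087, 0.996, 0.016], [0.996, 0.087, 0.001], [-0.001, 0.016, -1.0]]
force: [17.6, 6.9, -23.4]
finger_gap: 0.0095
```

Call:
{"name": "move_arm", "arguments": {"deltas": [[0,0.007,0,0,0,0,0.1],[0,0,0,0,0,0,0.35],[0,0,0,0,0,0,0.35]]}}

```text
clock: 5.03
ee_pos: [0.4644, -0.0554, 0.085]
tool_rot: [[-0.083, 0.997, -0.002], [0.997, 0.083, -0.0], [-0.0, -0.002, -1.0]]
force: [-1.4, 0.5, 1.3]
finger_gap: 0.0301
```

Call:
{"name": "move_arm", "arguments": {"deltas": [[0,0,-0.03,0,0,0,0.35],[0,0,-0.045,0,0,0,0.35],[0,0,-0.05,0,0,0,0.35],[0,0.03,-0.05,0,0,0,0.45],[0,0.05,-0.05,0,0,0,0.45]]}}

```text
clock: 5.65
ee_pos: [0.5391, -0.0503, 0.3065]
tool_rot: [[-0.081, 0.997, 0.001], [0.997, 0.081, 0.001], [0.001, 0.001, -1.0]]
force: [0.3, -0.2, -0.1]
finger_gap: 0.0385
```

Call:
{"name": "move_arm", "arguments": {"deltas": [[0,0.03,0,0,0,0,0.45],[0,0,0,0,0,0,0.45],[0,0,0,0,0,0,0.45],[0,0,0,0,0,0,0.45]]}}

```text
clock: 6.15
ee_pos: [0.5679, -0.0467, 0.3037]
tool_rot: [[-0.083, 0.997, -0.002], [0.997, 0.083, 0.0], [0.0, -0.002, -1.0]]
force: [0.9, -0.5, 0.3]
finger_gap: 0.0382
```

```bash
python3 - <<'E'
from h import *
import pickle
o=arm.get_obs();print(o['clock'],o['ee_pos'],o['tool_rot'],o['finger_gap'],o['dq'])
c=arm.get_calibration('wrist');im=arm.capture('wrist')[:,:,::-1];cv2.imwrite('pics/w2.png',im)
c2=arm.get_calibration('wrist');print(c['eye'],c2['eye']);pickle.dump(c,open('w2.pkl','wb'))
cv2.imwrite('pics/top2.png',arm.capture('top')[:,:,::-1]);cv2.imwrite('pics/side2.png',arm.capture('side')[:,:,::-1])
E
```

```text
6.15 [ 0.5679 -0.0467  0.3037] [[-0.0826  0.9966 -0.0019]
 [ 0.9966  0.0826  0.0003]
 [ 0.0004 -0.0019 -1.    ]] 0.03824361891732005 [-0.1746 -0.2184 -0.3629 -0.4264 -0.2908 -0.0698 -0.0457]
[0.5614 0.0315 0.4377] [0.5616 0.0317 0.4379]
```

View pics/w2.png

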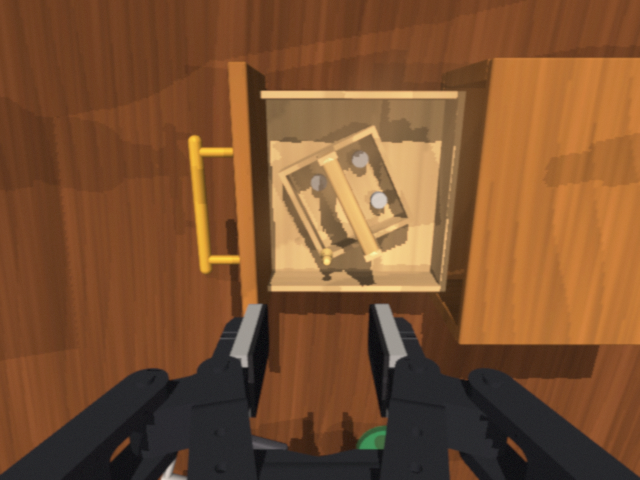

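The drawer is fully open. The bridge bar runs from (328,156) to (374,255) and the pawn is at (326,257), bottom-left. The slugs are at (318,182), (360,158) and (379,200).

```bash
python3 - <<'E'
from h import *
import pickle
c=pickle.load(open('w2.pkl','rb'))
b=plane('wrist',[(320,158),(335,153),(366,259),(381,252)],.096,c);a,e=b[:2].mean(0),b[2:].mean(0)
print('bar',a,e,np.linalg.norm(e-a),(a+e)/2,'width',np.linalg.norm(b[1]-b[0]),np.linalg.norm(b[3]-b[2]))
y=(e-a)/np.linalg.norm(e-a);print('y_t deg',np.degrees(np.arctan2(y[1],y[0])))
w=plane('wrist',[(280,173),(373,128),(408,219)],.046,c);print('wall corners',w,(w[0]+w[2])/2,np.linalg.norm(w[0]-w[1]),np.linalg.norm(w[1]-w[2]))
x=np.arctan2(y[1],y[0])-np.pi/2+np.pi  # -x_t
print('tool y yaw',np.degrees(x))
g=(a+e)/2
s=plan([g[0],g[1],.22],down(x),3,.45)
plan([g[0],g[1],.077],down(x),4,.45,s)
im=cv2.imread('pics/w2.png');cv2.imwrite('pics/c2.png',cv2.resize(im[110:280,255:425],None,fx=3.5,fy=3.5,interpolation=cv2.INTER_CUBIC))
E
```

```text
bar [ 0.5716 -0.0021  0.096 ] [ 0.62   -0.0852  0.096 ] 0.09607827265099692 [ 0.5958 -0.0436  0.096 ] width 0.012890593433268193 0.014537833781579204
y_t deg -59.78705686371518
wall corners [[ 0.5296 -0.0271  0.046 ]
 [ 0.6125  0.0212  0.046 ]
 [ 0.6576 -0.0616  0.046 ]] [ 0.5936 -0.0443  0.046 ] 0.09598245771646534 0.09422013288384629
tool y yaw 30.21294313628482
[[0.0, 0.009, 0.028, 0.0, 0.0, -8.5, 0.45], [-0.001, 0.009, 0.028, 0.0, 0.0, -8.4, 0.45], [-0.003, 0.009, 0.028, 0.0, 0.0, -8.5, 0.45]]
end [ 0.596  -0.0437  0.2202]
[[0.0, 0.0, 0.036, 0.0, 0.0, 0.0, 0.45], [0.0, 0.0, 0.036, 0.0, 0.0, 0.0, 0.45], [0.0, 0.0, 0.035, 0.0, 0.0, 0.0, 0.45], [0.0, 0.0, 0.036, 0.0, 0.0, 0.0, 0.45]]
end [ 0.596  -0.0436  0.0772]
```

View pics/c2.png

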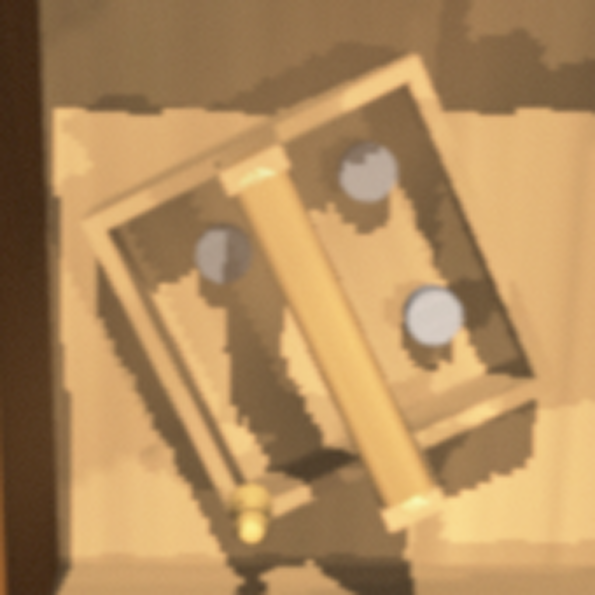

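The crop confirms the bar ends. The bar gives a yaw of 30.2°, and so does the wall edge. Moving to the bridge handle.

Call:
{"name": "move_arm", "arguments": {"deltas": [[0,0.009,0.028,0,0,-8.5,0.45],[-0.001,0.009,0.028,0,0,-8.4,0.45],[-0.003,0.009,0.028,0,0,-8.5,0.45],[0,0,0,0,0,0,0.45],[0,0,0,0,0,0,0.45]]}}

```text
clock: 6.92
ee_pos: [0.5971, -0.0438, 0.2215]
tool_rot: [[-0.501, 0.865, 0.001], [0.865, 0.501, -0.0], [-0.001, 0.001, -1.0]]
force: [0.6, -0.0, 1.2]
finger_gap: 0.0383
```

```bash
python3 - <<'E'
from h import *
plan([.5958,-.0437,.077],down(np.radians(30.2)),5,.45)
print(arm.get_obs()['dq'])
E
```

```text
[[0.0, 0.0, 0.029, 0.0, 0.0, 0.0, 0.45], [0.0, 0.0, 0.029, 0.0, 0.0, 0.0, 0.45], [0.0, -0.001, 0.029, 0.0, 0.0, -0.1, 0.45], [0.001, 0.0, 0.029, 0.0, 0.0, 0.0, 0.45], [0.0, 0.0, 0.028, 0.0, 0.0, 0.0, 0.45]]
end [ 0.5959 -0.0434  0.0775]
[-0.2384 -0.8885  0.5504 -0.9124 -0.1046 -0.2676  0.5511]
```

Call:
{"name": "move_arm", "arguments": {"deltas": [[0,0,0.029,0,0,0,0.45],[0,0,0.029,0,0,0,0.45],[0,-0.001,0.029,0,0,0,0.45],[0.001,0,0.029,0,0,0,0.45],[0,0,0.028,0,0,0,0.45]]}}

```text
clock: 7.55
ee_pos: [0.597, -0.0429, 0.0778]
tool_rot: [[-0.502, 0.865, 0.004], [0.865, 0.502, 0.0], [-0.002, 0.003, -1.0]]
force: [0.3, 0.5, -0.1]
finger_gap: 0.0386
```

Call:
{"name": "move_arm", "arguments": {"deltas": [[0,0,0,0,0,0,0.45],[0,0,0,0,0,0,0.2],[0,0,0,0,0,0,0],[0,0,0,0,0,0,0],[0,0,0,0,0,0,0]], "grip_force": 70}}

```text
clock: 8.18
ee_pos: [0.5971, -0.0435, 0.0787]
tool_rot: [[-0.503, 0.864, 0.003], [0.864, 0.503, 0.0], [-0.001, 0.003, -1.0]]
force: [-1.3, -1.1, 6.9]
finger_gap: 0.0129
```

Call:
{"name": "move_arm", "arguments": {"deltas": [[0,0,-0.01,0,0,0,0],[0,0,-0.02,0,0,0,0],[0,0,-0.03,0,0,0,0],[0,0,-0.035,0,0,0,0],[0,0,-0.035,0,0,0,0]]}}

```text
clock: 8.8
ee_pos: [0.5953, -0.0431, 0.2084]
tool_rot: [[-0.503, 0.864, 0.0], [0.864, 0.503, 0.0], [-0.0, 0.0, -1.0]]
force: [1.2, 0.3, -2.3]
finger_gap: 0.0127
```

Call:
{"name": "move_arm", "arguments": {"deltas": [[0,0,-0.035,0,0,0,0],[0,0,-0.035,0,0,0,0],[0,0,-0.03,0,0,0,0],[0,0,-0.02,0,0,0,0],[0,0,-0.01,0,0,0,0]]}}

```text
clock: 9.43
ee_pos: [0.5958, -0.0435, 0.3387]
tool_rot: [[-0.503, 0.864, 0.003], [0.864, 0.503, 0.0], [-0.001, 0.003, -1.0]]
force: [-0.4, -0.8, -2.7]
finger_gap: 0.0126
```

Call:
{"name": "move_arm", "arguments": {"deltas": [[0,0,0,0,0,0,0],[0,0,0,0,0,0,0],[0,0,0,0,0,0,0]]}}

```text
clock: 9.8
ee_pos: [0.5949, -0.0429, 0.3351]
tool_rot: [[-0.503, 0.864, -0.002], [0.864, 0.503, -0.0], [0.001, -0.002, -1.0]]
force: [-0.8, 0.8, -2.4]
finger_gap: 0.0127
```

```bash
python3 - <<'E'
from h import *
o=arm.get_obs();print(o['joints'],o['force'],o['ft_torque'])
R=np.array(o['tool_rot']);xt,yt=-R[:,1],R[:,0]*1
# tote: y_t at -59.8deg, x_t=-tool y
ya=np.array([np.cos(np.radians(-59.8)),np.sin(np.radians(-59.8)),0]);print('y_t in tool',R.T@ya)
d=(xt+ya)/2**.5;ax=np.cross([0,0,1],d);print('axis in tool',R.T@ax)
E
```

```text
[-29.3227  13.6755  35.2142  93.7583  -8.0739  75.2809  37.4323] [-0.7904  0.8146 -2.3918] [ 0.0522 -0.011   0.0234]
y_t in tool [-1.     -0.0005 -0.001 ]
axis in tool [-0.7075  0.7071 -0.0023]
```

Call:
{"name": "move_arm", "arguments": {"deltas": [[0,0,0,-1.4,1.4,0,0],[0,0,0,-2,2,0,0],[0,0,0,-2,2,0,0],[0,0,0,-2,2,0,0],[0,0,0,-2,2,0,0]]}}

```text
clock: 10.42
ee_pos: [0.5954, -0.044, 0.3362]
tool_rot: [[-0.507, 0.86, 0.059], [0.846, 0.484, 0.224], [0.164, 0.164, -0.973]]
force: [-0.3, 0.7, -3.0]
finger_gap: 0.0125
```

Call:
{"name": "move_arm", "arguments": {"deltas": [[0,0,0,-2,2,0,0],[0,0,0,-2,2,0,0],[0,0,0,-2,2,0,0],[0,0,0,-2,2,0,0],[0,0,0,-2,2,0,0]]}}

```text
clock: 11.05
ee_pos: [0.5954, -0.0442, 0.3362]
tool_rot: [[-0.523, 0.844, 0.119], [0.787, 0.425, 0.446], [0.326, 0.327, -0.887]]
force: [-0.1, 0.2, -1.6]
finger_gap: 0.0127
```

Call:
{"name": "move_arm", "arguments": {"deltas": [[0,0,0,-2,2,0,0],[0,0,0,-2,2,0,0],[0,0,0,-1.4,1.4,0,0],[0,0,0,0,0,0,0],[0,0,0,0,0,0,0]]}}

```text
clock: 11.68
ee_pos: [0.5957, -0.0429, 0.3365]
tool_rot: [[-0.537, 0.831, 0.146], [0.74, 0.38, 0.555], [0.406, 0.406, -0.819]]
force: [0.2, -0.3, -3.0]
finger_gap: 0.0128
```

```bash
python3 - <<'E'
from h import *
o=arm.get_obs();print(o['clock'],o['ee_pos'],o['tool_rot'],o['force'],o['ft_torque'],o['finger_gap'])
for n in('top','side','wrist'):cv2.imwrite(f'pics/{n}3.png',arm.capture(n)[:,:,::-1])
c=arm.get_calibration('side');f=240/np.tan(np.radians(c['fov_y']/2))
def proj(n,p):
    c=arm.get_calibration(n);f=240/np.tan(np.radians(c['fov_y']/2));q=c['rotation'].T@(p-c['eye']);return int(c['cx']+f*q[0]/q[2]),int(c['cy']+f*q[1]/q[2])
out=[]
for n in('top','side','wrist'):
    u,v=proj(n,np.array(o['ee_pos'])+.06*np.array(o['tool_rot'])[:,2]);print(n,u,v);
    im=cv2.imread(f'pics/{n}3.png');w=70 if n!='wrist' else 150
    v=min(max(v,w),480-w);u=min(max(u,w),640-w);out.append(cv2.resize(im[v-w:v+w,u-w:u+w],(390,390),interpolation=cv2.INTER_CUBIC))
cv2.imwrite('pics/c3.png',np.hstack(out[1:]))
E
```

```text
11.675 [ 0.5957 -0.0429  0.3365] [[-0.5366  0.831   0.1465]
 [ 0.7398  0.3798  0.5553]
 [ 0.4059  0.4063 -0.8186]] [ 0.2278 -0.3291 -3.0186] [-0.938   0.2084 -0.0426] 0.012756663400449456
top 326 244
side 335 168
wrist 318 273
```

View pics/c3.png

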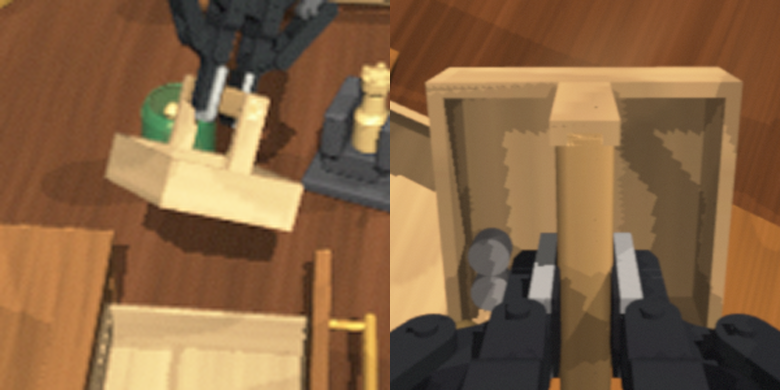

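The side crop shows the tote held, tilted, with its far side low. The wrist crop shows two slugs lying against the +x wall; the third and the corner itself are hidden behind the finger. I'll compute the slug positions in the tote frame.

```bash
cat >> h.py <<'E'
def tote():
    o=arm.get_obs();R=np.array(o['tool_rot']);T=np.c_[-R[:,1],-R[:,0],-R[:,2]]
    g=np.array(o['ee_pos'])-.011*R[:,2]-T[:,2]*.0   # grasp point ~ bar centre (+-2 mm)
    return g-.073*T[:,2],T
def tofloor(n,px,z):
    O,T=tote();e,d=rays(n,px);e=T.T@(e-O);d=d@T
    return e+d*((z-e[2])/d[:,2])[:,None]
E
python3 - <<'E'
from h import *
O,T=tote();print('tote',O,'axes z',T[2])
u0,v0=318-150,273-150
k=300/390
f=lambda x,y:(u0+(x-390)*k,v0+y*k)
print('slug tops',tofloor('wrist',[f(489,248),f(490,290)],.015))
print('wall tops',tofloor('wrist',[f(430,72),f(738,72)],.032))
im=cv2.imread('pics/wrist3.png');cv2.imwrite('pics/c4.png',cv2.resize(im[280:480,180:480],None,fx=2.6,fy=2.6,interpolation=cv2.INTER_CUBIC))
im=cv2.imread('pics/top3.png');cv2.imwrite('pics/c5.png',cv2.resize(im[160:330,230:430],None,fx=3.5,fy=3.5,interpolation=cv2.INTER_CUBIC))
E
```

```text
tote [ 0.6049 -0.008   0.286 ] axes z [-0.4067 -0.4058  0.8185]
slug tops [[0.0367 0.0162 0.015 ]
 [0.0373 0.0343 0.015 ]]
wall tops [[ 0.0482 -0.0528  0.032 ]
 [-0.0465 -0.053   0.032 ]]
```

View pics/c4.png

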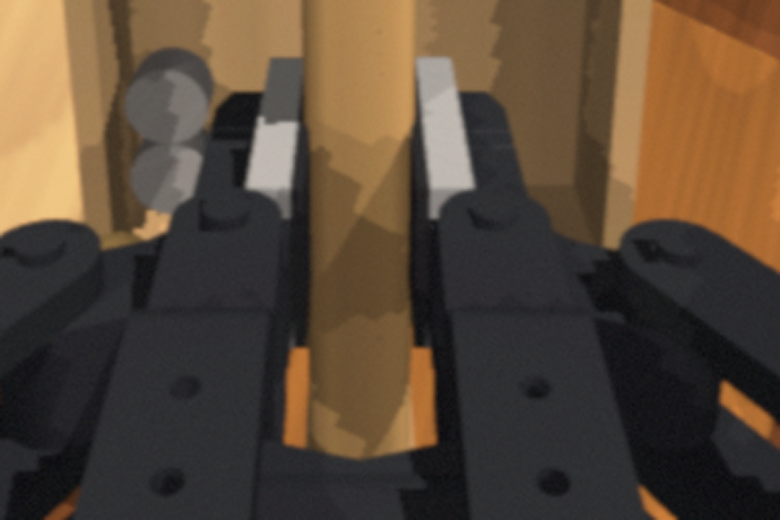

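The two visible slugs are at tote (37,16) and (37,34) mm, so one is in the corner and one right beside it. The third is hidden behind the finger, so I'm checking the top view.

View pics/c5.png

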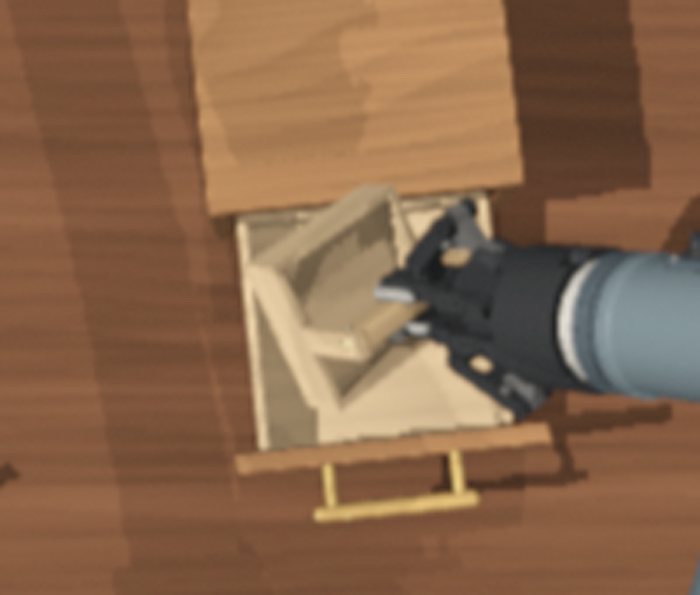

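There are no slugs in the drawer. I can't see the third one, so I'll rock the tote a further 12° towards +x, which frees anything lagging on the +y wall. Then I'll return, settle and look again.

Call:
{"name": "move_arm", "arguments": {"deltas": [[0,0,0,-3,0,0,0],[0,0,0,-3,0,0,0],[0,0,0,-3,0,0,0],[0,0,0,-3,0,0,0],[0,0,0,0,0,0,0]]}}

```text
clock: 12.45
ee_pos: [0.5948, -0.0434, 0.336]
tool_rot: [[-0.535, 0.784, 0.316], [0.74, 0.255, 0.622], [0.407, 0.566, -0.717]]
force: [0.1, 0.3, -3.6]
finger_gap: 0.0125
```

Call:
{"name": "move_arm", "arguments": {"deltas": [[0,0,0,0,0,0,0],[0,0,0,0,0,0,0],[0,0,0,0,0,0,0],[0,0,0,0,0,0,0],[0,0,0,0,0,0,0]]}}

```text
clock: 13.08
ee_pos: [0.5956, -0.043, 0.3364]
tool_rot: [[-0.536, 0.783, 0.316], [0.74, 0.256, 0.622], [0.406, 0.567, -0.716]]
force: [-0.1, 0.2, -2.4]
finger_gap: 0.0127
```

Call:
{"name": "move_arm", "arguments": {"deltas": [[0,0,0,3,0,0,0],[0,0,0,3,0,0,0],[0,0,0,3,0,0,0],[0,0,0,3,0,0,0],[0,0,0,0,0,0,0]]}}

```text
clock: 13.7
ee_pos: [0.5964, -0.0421, 0.3368]
tool_rot: [[-0.538, 0.83, 0.147], [0.739, 0.381, 0.556], [0.406, 0.407, -0.818]]
force: [-0.2, -0.2, -0.7]
finger_gap: 0.0124
```

Call:
{"name": "move_arm", "arguments": {"deltas": [[0,0,0,0,0,0,0],[0,0,0,0,0,0,0],[0,0,0,0,0,0,0],[0,0,0,0,0,0,0],[0,0,0,0,0,0,0]]}}

```text
clock: 14.32
ee_pos: [0.5955, -0.0431, 0.3365]
tool_rot: [[-0.536, 0.831, 0.147], [0.74, 0.379, 0.556], [0.406, 0.406, -0.818]]
force: [-0.2, -0.1, -2.6]
finger_gap: 0.0126
```

```bash
python3 - <<'E'
from h import *
o=arm.get_obs();print(o['clock'],o['ee_pos'],o['force'],o['finger_gap'],o['dq'])
O,T=tote();print(O,'tilt',np.degrees(np.arccos(T[2,2])),'x,y vs vertical',np.arccos(T[2,:2]))
im=arm.capture('wrist')[:,:,::-1];cv2.imwrite('pics/w6.png',im)
# where would a slug top at each spot on the +y wall appear?
c=arm.get_calibration('wrist');f=240/np.tan(np.radians(c['fov_y']/2))
for x in(.037,.021,.005,-.011,-.027):
    q=c['rotation'].T@(O+T@[x,.037,.015]-c['eye']);print(x,c['cx']+f*q[0]/q[2],c['cy']+f*q[1]/q[2])
g=np.clip(im[250:480,180:480].astype(float)*2,0,255).astype(np.uint8)
cv2.imwrite('pics/c6.png',cv2.resize(g,None,fx=2.6,fy=2.6,interpolation=cv2.INTER_CUBIC))
E
```

```text
14.325 [ 0.5955 -0.0431  0.3365] [-0.1653 -0.1155 -2.5848] 0.012551302604356787 [-0.0566  0.0594 -0.018  -0.169   0.1203  0.082  -0.9119]
[ 0.6046 -0.0086  0.2858] tilt 35.07783435432573 x,y vs vertical [1.9893 1.9892]
0.037 245.65176280899544 350.6798714014766
0.021 277.25443930253755 350.7209309440401
0.005 308.85587110202704 350.7619888694441
-0.011 340.4560582809971 350.80304517778404
-0.027 372.05500091297563 350.8440998691556
```

View pics/c6.png

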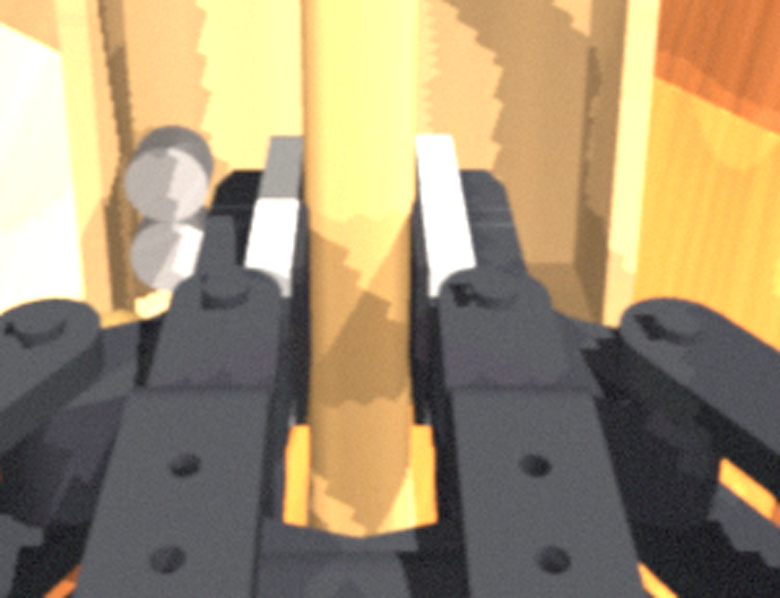

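The two visible slugs haven't moved. The only place left for the third is behind the left finger, where a slug next to the corner one would sit. Nothing shows on the far side of the tote, and the rest of the tote is empty. Handing in.

```bash
python3 - <<'E'
from h import *
print(arm.get_obs()['clock']);arm.close_job()
E
```

```text
14.375
the job is handed in; nothing more can be done
```

I pulled the drawer out to its end stop by the brass handle, lifted the tote out by its bridge handle and tilted it towards the pawn corner. I handed it in at 14.4 s, still holding it, but I could not see the third slug.

**Tote at hand-in:**
- It was at rest, with its underside centre about 0.286 m above the bench.
- The tilt was 35°, with the pawn corner lowest. Both its x and y axes were at 1.99 rad from vertical.
- It was gripped at 70 N, with a finger gap of 12.6 mm on the 14 mm bar.

**Slugs:** Two were seen settled, one in the pawn corner and one against it on the +x wall. They measured about 13 mm and 30 mm from the corner, against the 48 mm limit. The third was hidden behind a finger in every view. I rocked the tote 12° further towards +x and back to free it. No slug showed elsewhere in the visible part of the tote or in the drawer, so it most likely sits beside the corner slug, but I have not confirmed that.

**Other checks:**
- The estimated tote position and the tote walls in the picture differed by about 2–5 mm.
- I did not re-measure the vise, knight, rasp and jar at the end. The arm passed well above or clear of them, and no unexpected forces appeared.

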